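Knock out the clamping wedge of an engraver's desk

TASK

The engraved wood block on the sloping desk is clamped by a driven-in wooden wedge. Take the standing tapping block and, with it and never with the fingers, knock the wedge sideways from its thin end until it is loose and its thick end stands well clear of the clamp; stand the tapping block upright on the table again, then lift the wedge out and lay it flat in the wooden tray. The engraved block stays resting in its place, and the other things are left alone.

Things in the scene. Friction and masses are not known exactly. Their poses are not given: they have to be found in the camera images.
- desk: Engraver's sloping desk, brown wood, fixed, 270 wide (y) x 200 deep, 137 high at the back; it faces the robot. Origin: centre of its underside on the table; x points to its high back edge, y to its left side, z up. The board beside both ends of the wedge slot is bare.
- desk_board: The desk's top board, 270 (y) x 222 (x) mm. Origin: centre of its upper face, 80 mm above the table. x points up the slope (30 degrees, rising away from the robot), y level to the left, z square out of the board. In mm here: lower rail x -95 to -77, 16 high; engraved block x -77 to -7, y -50 to 50; wedge slot; jaw bar to x 58; a stop for the block's right end, x -77 to -47, y -50 to -63, 16 high.
- jaw (a joint): Dark wooden jaw bar, 24 high, y -50 to 50 mm in the board's frame. Its slot face slants from about x 28 at y -50 to x 16 at y 50. It slides along the board's x; two springs press it down the slope on the wedge with about 12 N. About -0.0022 m with the wedge jammed; at -0.0034 it meets its stop and the wedge is loose.
- wedge: Pale wooden wedge, 144 long (y), 24 high (z), 35 wide at the thick end, 18 at the thin end; the edge on its -x side is straight and lies on the engraved block, the other slants along the jaw. Origin: its centre (26.5 wide there); y points to the thin end, z out of the board. Jammed at the start with its origin at y +12 to +20 mm in the board's frame; 10 to 17 N along -y moves it; loose when y < 0.
- wedge_thin (a point): Middle of the wedge's thin end face, 12 mm above its underside; at the start 34 to 42 mm past the left end of the jaw. Axes as the wedge's.
- wedge_thick (a point): Middle of the wedge's thick end face, 12 mm above its underside; at the start 2 to 10 mm past the right end of the jaw, more than 22 mm past it once the wedge is loose. Axes as the wedge's.
- engraving_block: Engraved wood block, dark inked face with a pale twig, 70 (x) x 100 (y) x 22.5 (z) mm, lying on the board against the lower rail, loose once the wedge is out. Origin: centre of its underside, axes as the board's.
- tapping_block: Tapping block: plain brown wooden block with a darkened foot, standing upright on the table, 30 (x) x 45 (y) x 90 high (z) mm, about 0.1 kg. Origin: centre of its underside.
- tray: Shallow plywood tray standing on the table, fixed, 125 (x) x 205 (y) mm outside, 24 high, walls and floor 5 mm. Origin: centre of its underside. A small spare wedge (112 x 19 x 18) lies in it along y near its +x wall (x from 30 to 54 mm); the rest is empty.
- ink_tin: Round ink tin, 78 across, 53 high; a bystander, may stand where the tapping block could. Origin: centre of its underside.
- loupe: Small black stand loupe, 39 across, 40 high; a bystander. Origin: centre of its underside.
- tape_b: Roll of dark tape, 54 across, 18 high; a bystander. Origin: centre of its underside.
Things that resemble listed ones, but are neither listed nor needed, are in the scene too. What is shaped like the tapping_block but blue is not meant.

How it is judged:
On the way, in this order (a step that is already met when the one before it is completed fails the run):
1. the tapping block bears on the wedge while the wedge is still jammed (contact force between tapping_block and wedge above 2 N and y of wedge in the frame of desk_board above 0.004 m).
2. the wedge is knocked sideways until loose: its thick end stands over 22 mm past the jaw, and it still lies in the slot (y of wedge in the frame of desk_board between -0.08 and 0 m and z of wedge in the frame of desk_board below 0.02 m and x of wedge in the frame of desk_board between -0.02 and 0.03 m), for 0.1 s.
3. the gripper has lifted the wedge out, clear of the clamp (z of wedge in the frame of desk_board above 0.045 m and contact force between the fingers and wedge above 0.5 N and contact force between tapping_block and the fingers below 0.1 N), for 0.1 s.
At the end, for the whole second after the job is handed in: The wedge lies flat (within about 9 degrees) and at rest on the tray's floor; the tapping block stands upright (within 6 degrees) and at rest on the table; the engraved block rests on the desk against its rail, within about 20 mm of its place (x of wedge in the frame of tray between -0.05 and 0.05 m and y of wedge in the frame of tray between -0.05 and 0.05 m and z of wedge in the frame of tray below 0.024 m and (angle between wedge's own z axis and vertical below 0.15 rad or angle between wedge's own z axis and vertical above 2.99 rad) and linear speed of each of wedge, tapping_block, engraving_block below 0.02 m/s and angle between tapping_block's own z axis and vertical below 0.1 rad and height (world z) of tapping_block between -0.004 and 0.004 m and z of engraving_block in the frame of desk_board below 0.006 m and x of engraving_block in the frame of desk_board between -0.055 and -0.025 m and y of engraving_block in the frame of desk_board between -0.02 and 0.02 m); the robot touches nothing.
It fails at once if the fingers touched the wedge while it was still jammed (contact force between the fingers and wedge above 1 N and y of wedge in the frame of desk_board above 0.003 m and z of wedge in the frame of desk_board below 0.016 m and x of wedge in the frame of desk_board above -0.02 m).
It fails at once if a bystander (ink tin, loupe, tape) was moved by more than 30 mm (distance of any of ink_tin, loupe, tape_b from where it was at the start of the episode above 0.03 m).
It fails at once if the engraved block was pushed out of its place (z of engraving_block in the frame of desk_board above 0.02 m or y of engraving_block in the frame of desk_board above 0.03 m or y of engraving_block in the frame of desk_board below -0.03 m).
It also fails if it takes over 58 s, if anything falls off the work surface, if the arm or the gripper's body presses on something with over 40 N, if the wrist force passes 120 N, or if a joint passes its speed limit or range.

ROBOT

A 7-joint arm with a two-finger parallel gripper is mounted at the origin on a cart in front of the work surface, level with it; the furniture and walls round the work are solid. World frame = base frame: x ahead of the robot, y to its left, z up, the work surface at z = 0. Lengths are in m, angles in rad, forces in N, time in s.
With the tool pointing down it reaches from about 0.425 to 0.925 m from the base axis. Payload 6.8 kg.
Tool frame: the origin (TCP) lies on the front face of the gripper's body, between the roots of the fingers; the fingertips stand 73 mm ahead of it and the grasp point (between the pads) lies 54 mm ahead of it (env.nose_length is the distance from the TCP to the fingertips, in m); z points along the fingers, y is the line along which they close (so a half turn about z gives the same grasp; the last joint's range is limited). The gripper opens to 85 mm and grips with 20 to 120 N. Pads are 22 mm wide; open, the fingers measure 114 mm over their backs; the gripper's body (76 mm by 85 mm) begins 54 mm behind the grasp point. The pads swing forward as they close: fully open they stand 13 mm farther back than shut.
Start: joints at [1.086, 0.477, 0.022, 1.555, -0.011, 1.109, -0.083], TCP at [0.248, -0.628, 0.304] pointing down, gripper open.
Joint ranges: [-2.96, 2.96], [-0.34, 2.1], [-1.41, 1.46], [0.24, 2.44], [-1.37, 4.51], [0.17, 1.92], [-2.96, 2.96]. Speed limits (rad/s): [2.39, 2.39, 3.14, 3.14, 3.14, 3.14, 3.14].

INTERFACE

Orientations are given as a unit quaternion [w, x, y, z].
In Python, from cell import env, kin, camera, calibration, job gives the robot as it stands. The module is installed in compiled form; this text tells all that it offers. Calls block until the motion is done:
- env.reach(position, orientation): joint-space move of the TCP to a pose.
- env.movel(position, velocity=0.15, rot=None, stop_force=None): straight line of the TCP; rot=None keeps the orientation; velocity is the mean speed in m/s. With stop_force (N) it stops when the force on the tool has changed by that much, and returns True; else False.
- env.goto_joints(angles): joint-space move.
- env.grip(opening, f_grip=None): finger opening in m; f_grip is the grip in N (None keeps the last); returns when the fingers have stopped.
- env.dwell(seconds).
- kin.inverse_kinematics(position, orientation): joint angles nearest the present ones, or None.
- env.get_state(): the state.
- camera(name): name is "side" or "top" or "wrist"; returns (picture, depth): 384x512x3 uint8, blue, green, red; 384x512 float32, m along the optical axis (not along the pixel's ray), 0 where there is no reading.
- calibration(name): a dict with "fx", "fy", "cx", "cy" (pixels), "k1" (the pictures are not rectified: a ray, as slopes to the right and down, at radius r is drawn at 1 + k1 r^2 times it, then the intrinsics apply), "rvec" (rotation vector, rad) and "tvec" (3), from world to camera coordinates, as OpenCV has them. Camera axes: x right, y down, z forward; pixel columns grow to the right and rows downward; lengths in m; the calibration is good to about 2 mm. A picture is of the moment at which its call begins: read the wrist's pose just before it. calibration takes no time and is no camera call; for the wrist camera it gives the pose at the moment of the call.
A pose or a line that the arm cannot do raises env.PlanningError and nothing moves.
- job.job_done(): hands the job in; it is judged then, once.
The state is a dict: "time": time; "qpos": joint angles; "joint_velocities": joint speeds; "joint_torque": joint torques, N m; "tcp_pos": TCP position; "orientation": TCP orientation; "force": force on the tool from outside, world axes, zero at the start; "torque": the same for the moment, N m; "opening": finger opening in m; "gripper_force": force on a finger pad.
Only numpy, scipy, OpenCV 4.12 (cv2) and the standard library are available. Lean on these libraries where they do the work, as an engineer would, in place of code of your own. Each camera call takes 0.05 s, during which the arm holds its last target. There are 200 camera calls.

## Working session

There is one attempt and no reset: what is moved stays moved. The work goes in short steps, each a Python script; the robot and the scene stay as the last script left them, time stands still between calls to the robot, and variables do not carry over. Pictures are saved under pics/ and viewed, at most 10 in all, crops included, and the job is handed in when it is done.

```bash
ls; mkdir -p pics; cat > h.py <<'E'
import numpy as np, cv2
from scipy.spatial.transform import Rotation as R
from cell import env, kin, camera, calibration, job
def cloud(name):
    c=calibration(name); im,d=camera(name)
    v,u=np.mgrid[0:384,0:512]
    x=(u-c['cx'])/c['fx']; y=(v-c['cy'])/c['fy']
    a,b=x.copy(),y.copy()
    for _ in range(8):
        s=1+c['k1']*(a*a+b*b); a,b=x/s,y/s
    P=np.stack([a*d,b*d,d],-1)-np.ravel(c['tvec'])
    W=P@cv2.Rodrigues(np.array(c['rvec'],float))[0]
    W[d<=0]=np.nan
    return im,W
def quat(r):
    q=r.as_quat(); return [q[3],q[0],q[1],q[2]]
def tool(z,y):
    z=np.array(z,float);z/=np.linalg.norm(z); y=np.array(y,float); y-=z*(y@z); y/=np.linalg.norm(y)
    return quat(R.from_matrix(np.stack([np.cross(y,z),y,z],1)))
E
python3 - <<'E'
from h import *
for n in ('top','side'):
    im,W=cloud(n); cv2.imwrite(f'pics/{n}0.png',im); np.save(f'{n}0.npy',W)
    c=calibration(n); print(n,c, -cv2.Rodrigues(np.array(c['rvec'],float))[0].T@np.ravel(c['tvec']))
print(env.get_state()['time'],env.nose_length)
E
```

```text
pics
top {'fx': 440.47398602374915, 'fy': 440.47398602374915, 'cx': 258.96402400837854, 'cy': 190.41569956971892, 'k1': -0.1528995901127152, 'rvec': array([ 2.14151597, -2.10008324,  0.16621348]), 'tvec': array([0.05903599, 0.57149334, 1.29360879])} [0.33576181 0.04225652 1.37440605]
side {'fx': 370.21163742333636, 'fy': 370.21163742333636, 'cx': 256.3770342675917, 'cy': 188.0250768550277, 'k1': -0.12018252935337034, 'rvec': array([ 2.2661136 , -0.42567017,  0.18531986]), 'tvec': array([-0.52095769,  0.24242413,  0.8909351 ])} [ 0.30671879 -0.65914977  0.77160669]
0.1 0.0726
```

View pics/top0.png

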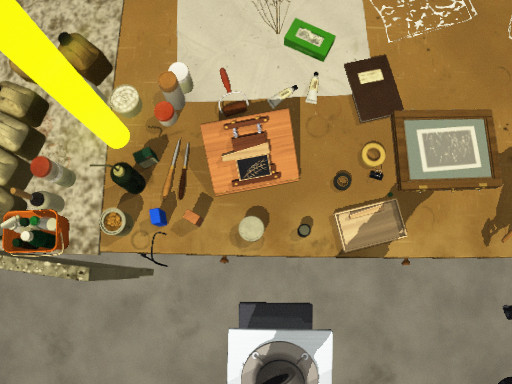

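View pics/side0.png

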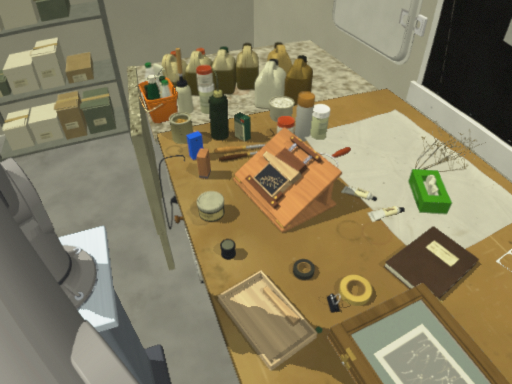

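The top view shows the desk around (250,152), the brown tapping block at (192,217), the blue decoy at (158,217), and the tin at (251,229). The loupe is at (305,230), the tray at (370,224), and the pale wedge around (245,153). Next I'll get metric positions.

```bash
python3 - <<'E'
from h import *
im=cv2.imread('pics/top0.png'); W=np.load('top0.npy')
def at(u,v): return np.round(W[v,u],3)
for n,p in dict(tap=(192,217),blue=(158,217),tin=(251,229),loupe=(305,230),table=(222,220),tape=(342,180)).items(): print(n,at(*p))
Z=W[...,2]
def comp(lo,hi,seed,r=45):
    m=np.zeros(Z.shape,np.uint8); v,u=seed[1],seed[0]
    m[v-r:v+r,u-r:u+r]=((Z>lo)&(Z<hi))[v-r:v+r,u-r:u+r]
    n,l=cv2.connectedComponents(m); k=l[v,u]
    return l==k if k else None
for n,s,lo,hi in (('tap',(192,217),.075,.11),('tin',(251,229),.04,.07),('loupe',(305,230),.03,.06)):
    m=comp(lo,hi,s,25)
    if m is not None:
        p=W[m]; print(n,m.sum(),p.mean(0).round(4),cv2.minAreaRect((p[:,:2]*1000).astype(np.float32)))
# desk board plane: orange-ish pixels, right bare part
m=comp(.015,.2,(285,150),60)
hsv=cv2.cvtColor(im,cv2.COLOR_BGR2HSV); print(hsv[150,285],hsv[152,240],hsv[217,192])
p=W[m]; 
rng=np.random.default_rng(0);best=None
for _ in range(500):
    a=p[rng.choice(len(p),3)]; nn=np.cross(a[1]-a[0],a[2]-a[0]); l=np.linalg.norm(nn)
    if l<1e-6: continue
    nn/=l; d=(p-a[0])@nn; k=(abs(d)<.003).sum()
    if best is None or k>best[0]: best=(k,abs(d)<.003)
q=p[best[1]]; c=q.mean(0); n=np.linalg.svd(q-c,full_matrices=False)[2][2]; n*=np.sign(n[2])
print('plane',best[0],len(p),c,n,np.degrees(np.arccos(n[2])))
ex=np.array([-n[0],-n[1]]); yaw=np.arctan2(ex[1],ex[0]); print('yaw',np.degrees(yaw))
print('minrect',cv2.minAreaRect((q[:,:2]*1000).astype(np.float32)))
z=.08; 
# tray
m=comp(.016,.04,(398,240),60)
for s in [(337,220),(370,207),(403,225)]: print(s,at(*s))
m=np.zeros(Z.shape,bool); m[190:258,325:415]=True; m&=(Z>.018)&(Z<.035)
p=W[m]; print('tray',m.sum(),cv2.minAreaRect((p[:,:2]*1000).astype(np.float32)))
E
```

```text
tap [0.48  0.265 0.091]
blue [0.478 0.368 0.087]
tin [0.452 0.092 0.05 ]
loupe [ 0.453 -0.072  0.04 ]
table [ 0.483  0.186 -0.002]
tape [ 0.618 -0.193  0.001]
tap 162 [0.4816 0.2673 0.0887] ((482.05303955078125, 268.1636962890625), (45.96562194824219, 29.822383880615234), 60.81514358520508)
tin 525 [0.4537 0.0933 0.0519] ((453.43792724609375, 93.34024810791016), (75.49108123779297, 75.55388641357422), 0.9923549890518188)
loupe 131 [ 0.4532 -0.0677  0.0393] ((452.9901123046875, -67.41720581054688), (36.34926986694336, 36.89295959472656), 45.54727554321289)
[ 14 172 205] [ 17 124 218] [ 14 176 204]
plane 2063 4993 [0.69975195 0.05281209 0.08371258] [-0.48578713 -0.0952348   0.86887352] 29.672001820863994
yaw 11.091726962093517
minrect ((689.049560546875, 81.718994140625), (195.80184936523438, 232.23965454101562), 11.223170280456543)
(337, 220) [ 0.487 -0.172  0.022]
(370, 207) [ 0.531 -0.28   0.006]
(403, 225) [ 0.474 -0.378  0.027]
tray 560 ((492.1905822753906, -304.1059875488281), (147.08912658691406, 268.453369140625), 14.765436172485352)
```

```bash
cat > p2.py <<'E'
from h import *
im=cv2.imread('pics/top0.png'); W=np.load('top0.npy')
yaw=np.radians(11.15); 
def frame(yaw,o,t=np.radians(30)):
    ex=np.array([np.cos(yaw)*np.cos(t),np.sin(yaw)*np.cos(t),np.sin(t)]); ey=np.array([-np.sin(yaw),np.cos(yaw),0])
    return np.stack([ex,ey,np.cross(ex,ey)],1)
Wc=W[95:205,190:310].reshape(-1,3)
E0=frame(yaw,0)
o=np.array([.69,.07,.08])
L=(Wc-o)@E0
m=(abs(L[:,2]-np.nanmedian(L[abs(L[:,2])<.01,2]))<.006)
pl=Wc[m]; c=pl.mean(0); A=np.c_[pl-c]; 
for _ in range(3):
    n=np.linalg.svd(A,full_matrices=False)[2][2]; n*=np.sign(n[2])
    pl=pl[abs((pl-c)@n)<.004]; c=pl.mean(0); A=pl-c
print('tilt',np.degrees(np.arccos(n[2])),'yawn',np.degrees(np.arctan2(-n[1],-n[0])),len(pl), c@n)
L=(pl-o)@E0; r=cv2.minAreaRect((L[:,:2]*1000).astype(np.float32)); print(r, L[:,2].mean())
for yy in np.arange(-.12,.13,.04):
    s=L[abs(L[:,1]-yy)<.006]; print(round(yy,2),np.percentile(s[:,0],[1,99]).round(4))
for xx in np.arange(-.09,.1,.03):
    s=L[abs(L[:,0]-xx)<.006]; print('x',round(xx,2),np.percentile(s[:,1],[1,99]).round(4))
# tray rim
T=W[185:262,320:420].reshape(-1,3); T=T[(T[:,2]>.017)&(T[:,2]<.032)]
T=T[(abs(T[:,0]-.492)<.12)&(abs(T[:,1]+.30)<.15)]
H=np.histogram2d(T[:,0],T[:,1],bins=[np.arange(.40,.60,.01),np.arange(-.45,-.15,.01)])[0].astype(int)
print('\n'.join(''.join(f'{min(v,9)}' if v else '.' for v in r[::-1]) for r in H[::-1]))
E
python3 p2.py
```

```text
tilt 30.028995336606414 yawn 11.470637714916238 3868 -0.2762271118955032
((-32.90254211425781, 35.47686767578125), (290.4010009765625, 338.41729736328125), 0.7414025664329529) -5.2730709762844504e-05
-0.12 [-0.167  -0.1482]
-0.08 [-0.1641  0.112 ]
-0.04 [-0.1686  0.1104]
0.0 [-0.17    0.1115]
0.04 [-0.1674  0.1109]
0.08 [-0.163  0.11 ]
0.12 [-0.157   0.1093]
x -0.09 [-0.1037  0.1604]
x -0.06 [-0.1044  0.1601]
x -0.03 [-0.1024  0.1597]
x 0.0 [-0.1028  0.1573]
x 0.03 [-0.1034  0.16  ]
x 0.06 [-0.1014  0.1571]
x 0.09 [-0.1027  0.1615]
..1431...............52113365.
............................1.
..............................
..................257.........
..............34653163........
..........1555677...17........
......15574359999....8........
..246731158998531....52.......
.742..3999751........15.......
.6...1931.............6.......
.53...................7.......
.16...................63......
..6...................15......
..51...................7......
..35...................52.....
...7..............145664......
...6..........13755...........
...54.....136742..............
...15..27542..................
```

```bash
cat >> h.py <<'E'
def bframe(yaw=np.radians(11.5),t=np.radians(30)):
    ex=np.array([np.cos(yaw)*np.cos(t),np.sin(yaw)*np.cos(t),np.sin(t)]); ey=np.array([-np.sin(yaw),np.cos(yaw),0])
    return np.stack([ex,ey,np.cross(ex,ey)],1)
B=bframe()
E
python3 - <<'E'
from h import *
im=cv2.imread('pics/top0.png'); W=np.load('top0.npy')
o=np.array([.69,.07,.08])
Wc=W[95:205,190:310].reshape(-1,3)
L=(Wc-o)@B
m=(abs(L[:,2])<.005)&(L[:,0]>-.1105)
r=cv2.minAreaRect((L[m][:,:2]*1000).astype(np.float32)); print(r)
p=L[m]
print('y',[np.percentile(p[abs(p[:,0]-x)<.008][:,1],[.5,99.5]).round(4).tolist() for x in (-.08,-.04,0,.04,.08)])
print('x hi',[np.percentile(p[abs(p[:,1]-y)<.008][:,0],99.5).round(4) for y in (-.08,-.04,0,.04,.08,.12)])
o2=o+B@np.array([0,.0285,0]); print('o',o2)
for n in('top','side'):
    W=np.load(n+'0.npy'); L=(W-o2)@B
    m=(L[...,2]>.016)&(L[...,2]<.032)&(L[...,0]>-.012)&(L[...,0]<.04)&(abs(L[...,1])<.11)&((L[...,1]>.055)|(L[...,1]<-.053))
    q=L[m]; 
    for s in (1,-1):
        k=q[q[:,1]*s>0]; print(n,s,len(k)); 
        if len(k): print(k.min(0).round(4),k.max(0).round(4),k.mean(0).round(4))
W=np.load('top0.npy');T=W[185:262,320:420].reshape(-1,3)
for lo in(.016,.019):
    t=T[(T[:,2]>lo)&(T[:,2]<.034)&(abs(T[:,0]-.48)<.12)&(abs(T[:,1]+.29)<.125)&(T[:,0]<.57)]
    print(cv2.minAreaRect((t[:,:2]*1000).astype(np.float32)))
E
```

```text
((1.3165054321289062, 28.758148193359375), (223.7085418701172, 268.0751037597656), 0.02795225940644741)
y [[-0.1039, 0.1611], [-0.1035, 0.1611], [-0.1034, 0.1611], [-0.103, 0.1619], [-0.1023, 0.161]]
x hi [np.float64(0.1122), np.float64(0.112), np.float64(0.1118), np.float64(0.1116), np.float64(0.1107), np.float64(0.1106)]
o [0.68431801 0.09792785 0.08      ]
top 1 76
[-0.0087  0.055   0.0164] [0.0138 0.0872 0.0291] [0.0028 0.0705 0.0236]
top -1 3
[ 0.0071 -0.0538  0.0202] [ 0.0254 -0.0532  0.0219] [ 0.0141 -0.0534  0.0211]
side 1 62
[-0.008   0.0553  0.0173] [0.0129 0.0896 0.0277] [0.0018 0.0711 0.0229]
side -1 10
[-0.0061 -0.0549  0.0181] [ 0.0258 -0.053   0.0219] [ 0.0101 -0.0538  0.0205]
((474.05859375, -277.5107727050781), (124.73007202148438, 208.05831909179688), 14.503493309020996)
((474.2985534667969, -277.44873046875), (124.234375, 208.05831909179688), 14.503493309020996)
```

```bash
cat >> h.py <<'E'
O=np.array([.6853,.0981,.0803])
def bw(p): return O+B@np.array(p)
def down(a): a=np.radians(a); return tool([0,0,-1],[np.cos(a),np.sin(a),0])
TAP=np.array([.482,.2678]); GZ=.070
BASE=lambda b:np.array([b[0],b[1],b[2]+GZ+.054])  # TCP for block foot at b
WX=-.002
def foot(y,dz=.012):
    p=bw([.002,y,0]); h=B[:,0].copy(); h[2]=0; h/=np.linalg.norm(h)
    return p-.004*h+[0,0,dz]
E
python3 - <<'E'
from h import *
for s in (0,180):
  for n,p,a in (('tap',BASE([*TAP,.1]),60.8),('pre',BASE(foot(.14,.06)),101.5),('c',BASE(foot(.108)),101.5),('e',BASE(foot(.08)),101.5)):
    q=kin.inverse_kinematics(p,down(a+s)); print(s,n,p.round(3),None if q is None else np.round(q,2))
E
```

```text
0 tap [0.482 0.268 0.224] [ 0.23  0.65 -1.17  1.88  0.69  1.08 -0.15]
0 pre [0.655 0.235 0.265] [ 0.14  0.72 -0.91  1.49  0.59  1.23  0.91]
0 c [0.662 0.203 0.217] [ 0.14  0.73 -0.82  1.54  0.57  1.12  0.96]
0 e [0.667 0.176 0.217] [ 0.19  0.73 -0.83  1.55  0.58  1.12  1.  ]
180 tap [0.482 0.268 0.224] [-1.12  0.43  0.64  1.96 -0.34  0.86 -2.38]
180 pre [0.655 0.235 0.265] [-0.01  0.63 -0.65  1.5   0.4   1.15 -2.1 ]
180 c [0.662 0.203 0.217] [-0.01  0.65 -0.57  1.55  0.39  1.05 -2.05]
180 e [0.667 0.176 0.217] [ 0.01  0.64 -0.54  1.56  0.37  1.04 -2.  ]
```

```bash
python3 - <<'E'
from h import *
p=BASE([*TAP,0]); 
env.reach(p+[0,0,.16],down(60.8)); env.grip(.068)
im,W=cloud('wrist'); cv2.imwrite('pics/w1.png',im)
s=env.get_state(); print(s['time'],s['tcp_pos'],s['force'])
print(W[192,256])
m=(abs(W[...,2]-.089)<.008)&(np.hypot(W[...,0]-TAP[0],W[...,1]-TAP[1])<.04)
q=W[m]; print(len(q), cv2.minAreaRect((q[:,:2]*1000).astype(np.float32)) if len(q) else 0)
E
```

```text
3.7083 [0.4820469  0.26772821 0.28397826] [-1.09513421 -0.64164122  0.44023148]
[0.48954604 0.26128222 0.0907138 ]
1812 ((482.71197509765625, 271.8694152832031), (44.77776336669922, 29.197677612304688), 60.67008972167969)
```

View pics/w1.png

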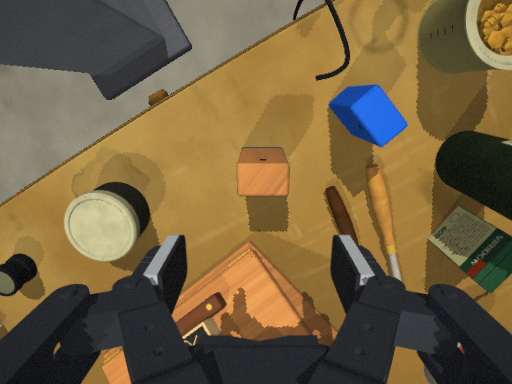

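The wrist view shows the tapping block's top at about (263,172), with its long side along the closing axis and the blue decoy well clear at (368,113). Next: grasp, lift and move beside the wedge.

```bash
python3 - <<'E'
from h import *
p=BASE([.4824,.2698,0])
env.movel(p+[0,0,.05],.2); print(env.movel(p,.08,stop_force=8))
env.grip(.03,60); s=env.get_state(); print(s['opening'],s['gripper_force'],s['tcp_pos'])
env.movel(p+[0,0,.14],.2)
env.reach(BASE(foot(.14,.08)),down(101.5))
env.movel(BASE(foot(.14)),.15,stop_force=8)
s=env.get_state(); print(s['time'],s['opening'],s['tcp_pos'],s['force'])
for n in('side','top'):
    im,W=cloud(n); cv2.imwrite(f'pics/{n}1.png',im)
    if n=='side': cv2.imwrite('pics/s1c.png',cv2.resize(im[90:250,200:370],None,fx=3,fy=3))
E
```

```text
False
0.04401353582529807 60.89439511299133 [0.482666   0.27011212 0.12462394]
7.7917 0.04405650116943367 [0.65499996 0.23543895 0.21800982] [-0.2645374  -0.23158416 -0.49218966]
```

View pics/s1c.png

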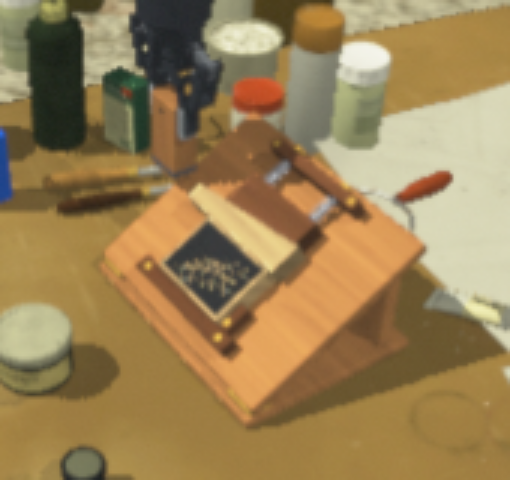

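The block hangs just above the bare board to the left of the wedge's thin end, in line with it. Now push, first detecting contact.

```bash
python3 - <<'E'
from h import *
loc=lambda:((np.array(env.get_state()['tcp_pos'])-O)@B)
ly=lambda s:(np.array(s['tcp_pos'])-O)@B[:,1]-.0225
print(env.movel(BASE(foot(.095)),.06,stop_force=4)); s=env.get_state(); y0=ly(s); print('contact face y',y0,s['force'])
for y in (.075,.066,.058):
    r=env.movel(BASE(foot(y+.0225)),.04,stop_force=45); s=env.get_state(); print(r,ly(s),np.array(s['force'])@B,s['time'])
def chk(n):
    im,W=cloud(n);L=(W-O)@B
    m=(L[...,2]>.016)&(L[...,2]<.032)&(L[...,0]>-.012)&(L[...,0]<.04)&(L[...,1]<-.053)&(L[...,1]>-.12)
    k=L[m]; print(n,len(k),k.min(0).round(4),k.max(0).round(4))
    return im
im=chk('side'); chk('top')
cv2.imwrite('pics/s2c.png',cv2.resize(im[90:250,200:370],None,fx=3,fy=3))
E
```

```text
True
contact face y 0.08817716876212756 [ 1.11842502  0.57853041 -1.48553257]
False 0.07993802589658663 [-1.03532161  9.69422593 -0.44961621] 8.9417
False 0.06536365787342077 [-1.11144673  0.6138659  -0.17544071] 9.3167
False 0.05696143360620121 [-0.88784983 -0.27462889 -0.73811114] 9.6667
side 133 [-0.0084 -0.088   0.0167] [ 0.0269 -0.0534  0.0271]Traceback (most recent call last):
  File "<stdin>", line 12, in <module>
  File "<stdin>", line 10, in chk
    return umr_minimum(a, axis, None, out, keepdims, initial, where)
ValueError: zero-size array to reduction operation minimum which has no identity
```

```bash
python3 - <<'E'
from h import *
env.movel(BASE(foot(.14)),.2); env.movel(BASE(foot(.14,.10)),.25)
p=BASE([.4824,.2698,0])
env.reach(p+[0,0,.13],down(60.8)); env.movel(p+[0,0,.015],.2)
print(env.movel(p+[0,0,-.004],.02,stop_force=4)); print(env.get_state()['tcp_pos'],env.get_state()['force'])
env.grip(.068); env.movel(p+[0,0,.18],.2)
# wrist view along board normal over the wedge thick end
th=np.radians(3.4); yax=B@np.array([np.cos(th),np.sin(th),0])
for s in (1,-1):
    for d in (.0,.1):
        t=bw([.008,-.07,.012+d])+B[:,2]*.054; q=kin.inverse_kinematics(t,tool(-B[:,2],s*yax)); print(s,d,t.round(3),None if q is None else np.round(q,2))
env.dwell(.2)
for n in('side','top'):
    im,W=cloud(n);cv2.imwrite(f'pics/{n}3.png',im);L=(W-O)@B
    m=(L[...,2]>.014)&(L[...,2]<.032)&(L[...,0]>-.014)&(L[...,0]<.045)&(abs(L[...,1])<.12)
    for k in (L[m&(L[...,1]<-.053)],L[m&(L[...,1]>.053)]): print(n,len(k),*( [k.min(0).round(4),k.max(0).round(4)] if len(k) else []))
cv2.imwrite('pics/s3c.png',cv2.resize(cv2.imread('pics/side3.png')[90:250,170:370],None,fx=3,fy=3))
print(env.get_state()['time'])
E
```

```text
True
[0.48239288 0.26977983 0.12459199] [-0.59445039 -0.40420696  6.32397305]
1 0.0 [0.674 0.024 0.141] [ 0.23  0.58 -0.43  1.98  1.06  0.2  -0.82]
1 0.1 [0.625 0.014 0.228] [ 0.52  0.44 -0.76  2.03  0.82  0.35 -0.57]
-1 0.0 [0.674 0.024 0.141] [ 0.73  0.91 -1.19  1.95  1.54  0.72  2.13]
-1 0.1 [0.625 0.014 0.228] [ 0.89  0.77 -1.36  2.01  1.32  0.74  2.25]
side 140 [-0.0082 -0.0883  0.0141] [ 0.0267 -0.0536  0.0272]
side 5 [-0.0072  0.0533  0.0199] [0.0095 0.057  0.0244]
top 129 [-0.0078 -0.0875  0.0144] [ 0.0262 -0.0536  0.0319]
top 3 [-0.0084  0.0534  0.0202] [0.004  0.0557 0.022 ]
14.725
```

View pics/s3c.png

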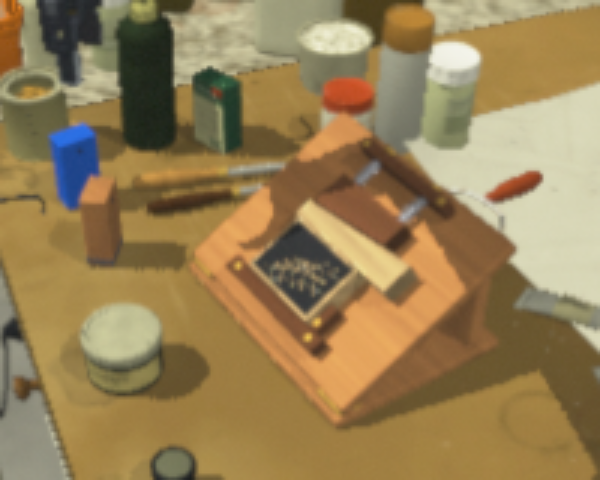

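The wedge is loose: its thick end is about 38 mm past the jaw and it is still in the slot. The tapping block stands upright near (100,222) in this crop. Next: grasp the thick end along the board normal and lift.

```bash
cat >> h.py <<'E'
th=np.radians(3.4); QW=tool(-B[:,2],-(B@np.array([np.cos(th),np.sin(th),0])))
GW=lambda z,x=.009,y=-.070: bw([x,y,z+.054])
ct,st=np.cos(np.radians(14.5)),np.sin(np.radians(14.5))
TR=lambda x,y,z: np.array([.474+ct*x-st*y,-.2775+st*x+ct*y,z+.054])
QT=down(14.5+3.4+180)
E
python3 - <<'E'
from h import *
env.grip(.056)
env.reach(GW(.15),QW)
im,W=cloud('wrist'); cv2.imwrite('pics/w4.png',im); L=(W-O)@B
m=(abs(L[...,2]-.024)<.006)&(L[...,0]>-.02)&(L[...,0]<.045)&(L[...,1]<-.054)&(L[...,1]>-.1)
k=L[m]; print(len(k)); 
if len(k): print(np.percentile(k,[1,50,99],axis=0).round(4))
for n,t in (('hi',TR(-.013,-.054,.15)),('lo',TR(-.013,-.054,.027))):
    q=kin.inverse_kinematics(t,QT); print(n,t.round(3),None if q is None else np.round(q,2))
print(env.get_state()['time'],np.round(env.get_state()['qpos'],2))
E
```

```text
1672
[[-0.0079 -0.0873  0.02  ]
 [ 0.0082 -0.0722  0.024 ]
 [ 0.0249 -0.0544  0.0256]]
hi [ 0.475 -0.333  0.204] [-0.31  0.85  1.27  1.93 -0.93  1.12 -1.48]
lo [ 0.475 -0.333  0.081] [-0.28  1.15  1.26  1.98 -1.28  1.13 -1.26]
17.075 [ 0.94  0.68 -1.39  2.02  1.19  0.71  2.34]
```

View pics/w4.png

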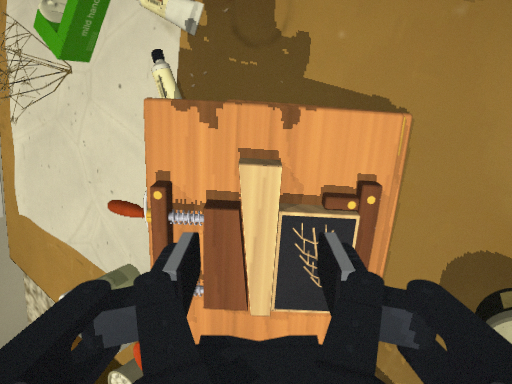

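The wrist view shows the wedge's thick end at (260,163), centred between the fingers, with room on both sides. Grasp and lift.

```bash
python3 - <<'E'
from h import *
g=lambda z:GW(z,.0085,-.071)
env.movel(g(.05),.2); print(env.movel(g(.0215),.05,stop_force=6), (np.array(env.get_state()['tcp_pos'])-O)@B-[0,0,.054])
env.grip(.025,50); s=env.get_state(); print(s['opening'],s['gripper_force'])
env.movel(g(.04),.05); env.movel(g(.13),.15)
s=env.get_state(); print(s['opening'],s['gripper_force'],s['time'],s['qpos'])
try:
    p=np.array(s['tcp_pos'])
    env.movel(TR(-.013,-.054,.2),.2,rot=QT); print('movel ok')
except env.PlanningError as e: print('PE',e)
s=env.get_state(); print(s['opening'],s['time'],np.round(s['qpos'],2),s['tcp_pos'])
im,W=cloud('side'); cv2.imwrite('pics/s5.png',im)
E
```

```text
False [ 0.00847299 -0.07074906  0.02143641]
0.03247333399040425 49.66403047554195
0.0326509483464476 49.987037242390215 20.0417 [ 0.89616484  0.68667724 -1.32496864  2.01736171  1.22877175  0.68517845
  2.30948363]
PE the arm cannot follow that straight line within its joint ranges
0.0326509483464476 20.0417 [ 0.9   0.69 -1.32  2.02  1.23  0.69  2.31] [0.61616    0.01115167 0.24280321]
```

View pics/s5.png

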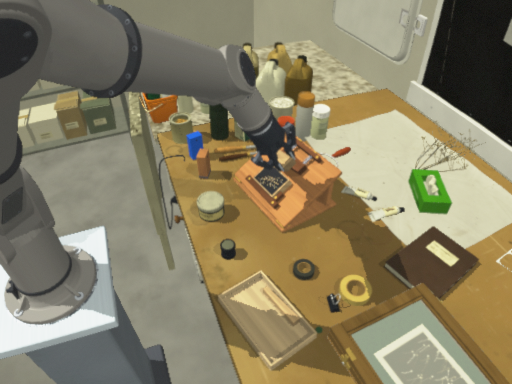

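The wedge is held and clear of the clamp, and the tray at (268,315) is free. The direct line is refused, so I'll check intermediate poses for both tray orientations.

```bash
python3 - <<'E'
from h import *
f=lambda q:None if q is None else np.round(q,2).tolist()
print('A',f(kin.inverse_kinematics(TR(-.013,-.054,.2),QT)))
print('Aflip',f(kin.inverse_kinematics(TR(-.017,.054,.2),down(17.9))))
for x,y in ((.58,0),(.5,0),(.5,-.1),(.5,-.2)):
    print(x,y,[f(kin.inverse_kinematics([x,y,.27],down(a))) for a in (195,105,15)])
E
```

```text
A [-0.33, 0.75, 1.28, 1.89, -0.8, 1.14, -1.58]
Aflip [1.14, 0.4, -0.96, 1.97, 0.4, 0.97, 0.3]
0.58 0 [[0.72, 0.63, -1.17, 1.77, 0.63, 1.18, 2.76], [0.7, 0.61, -1.12, 1.77, 0.6, 1.15, 1.22], [0.59, 0.52, -0.94, 1.78, 0.47, 1.09, -0.25]]
0.5 0 [[0.86, 0.53, -1.27, 1.95, 0.57, 1.1, 2.76], [0.84, 0.5, -1.22, 1.95, 0.53, 1.07, 1.22], [0.7, 0.39, -1.01, 1.95, 0.39, 1.01, -0.22]]
0.5 -0.1 [[1.05, 0.55, -1.27, 1.92, 0.59, 1.11, 2.94], [1.02, 0.52, -1.21, 1.93, 0.55, 1.09, 1.41], [0.87, 0.4, -0.97, 1.93, 0.39, 1.01, -0.02]]
0.5 -0.2 [[-0.63, 0.62, 1.28, 1.97, -0.68, 1.09, -1.93], [1.16, 0.57, -1.2, 1.86, 0.59, 1.13, 1.58], [1.0, 0.44, -0.93, 1.87, 0.41, 1.03, 0.16]]
```

```bash
python3 - <<'E'
from h import *
env.reach([.52,0,.30],down(195))
q=down(17.9); X,Y=-.016,.054
env.reach(TR(X,Y,.2),q)
env.movel(TR(X,Y,.06),.2)
s=env.get_state(); print(s['opening'],s['time'],s['tcp_pos'])
im,W=cloud('side'); cv2.imwrite('pics/s6.png',im)
T=(W-[.474,-.2775,0])@np.array([[ct,-st,0],[st,ct,0],[0,0,1]])
hsv=cv2.cvtColor(im,cv2.COLOR_BGR2HSV)
m=(T[...,2]>.040)&(T[...,2]<.1)&(abs(T[...,0]+.016)<.03)&(T[...,1]<.035)&(T[...,1]>-.12)
k=T[m]; print(len(k))
for y in np.arange(-.1,.04,.02):
    s=k[abs(k[:,1]-y)<.01]
    if len(s)>3: print(round(y,2),len(s),np.percentile(s,[5,95],axis=0)[:,[0,2]].round(3).tolist())
cv2.imwrite('pics/s6c.png',cv2.resize(im[180:384,190:350],None,fx=2.9,fy=2.9))
E
```

```text
0.03277810497211399 23.625 [ 0.44573885 -0.22927255  0.1147892 ]
730
-0.08 35 [[-0.015, 0.043], [0.001, 0.062]]
-0.06 118 [[-0.018, 0.045], [0.0, 0.064]]
-0.04 126 [[-0.019, 0.045], [0.0, 0.065]]
-0.02 132 [[-0.022, 0.045], [0.001, 0.064]]
0.0 137 [[-0.025, 0.045], [0.0, 0.065]]
0.02 146 [[-0.027, 0.046], [0.001, 0.065]]
0.04 36 [[-0.029, 0.046], [-0.001, 0.065]]
```

View pics/s6c.png

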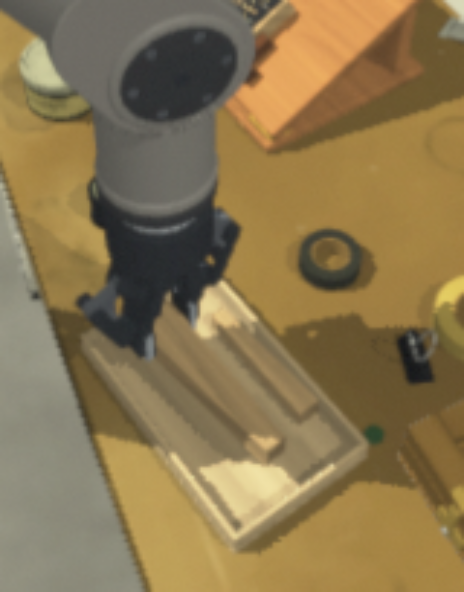

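The wedge hangs level over the tray along its long axis. Its thin end is at (265,445) and the spare wedge to its right is clear. Lower and release.

```bash
python3 - <<'E'
from h import *
X,Y=-.016,.054
env.movel(TR(X,Y,.034),.1)
print(env.movel(TR(X,Y,.0225),.02,stop_force=4)); print(env.get_state()['tcp_pos'])
env.grip(.046); env.movel(TR(X,Y,.06),.1); env.movel(TR(X,Y,.25),.25)
env.dwell(.4)
im,W=cloud('side'); cv2.imwrite('pics/s7.png',im)
T=(W-[.474,-.2775,0])@np.array([[ct,-st,0],[st,ct,0],[0,0,1]])
m=(T[...,2]>.022)&(T[...,2]<.05)&(T[...,0]>-.045)&(T[...,0]<.02)&(abs(T[...,1])<.09)
k=T[m]; print(np.percentile(k,[1,50,99],axis=0).round(4))
for y in(-.05,0,.05): s=k[abs(k[:,1]-y)<.01]; print(y,np.percentile(s[:,2],[50,95]).round(4))
L=(W-O)@B; m=(L[...,2]>.017)&(L[...,2]<.028)&(L[...,0]>-.075)&(L[...,0]<.01)&(abs(L[...,1])<.08); k=L[m]; print('eb',np.percentile(k,[1,99],axis=0).round(4))
m=(W[...,2]>.082)&(W[...,2]<.1)&(np.hypot(W[...,0]-.482,W[...,1]-.27)<.05); print('tap',m.sum(),np.percentile(W[m],[2,98],axis=0).round(4))
print(env.get_state()['time'])
E
```

```text
True
[ 0.44526368 -0.22938545  0.08083068]
[[-0.0318 -0.0711  0.0229]
 [-0.0129  0.0068  0.0292]
 [ 0.0015  0.0708  0.0324]]
-0.05 [0.0285 0.0312]
0 [0.0288 0.0312]
0.05 [0.0294 0.0314]
eb [[-0.0607 -0.0494  0.0179]
 [-0.0089  0.0469  0.0259]]
tap 99 [[0.4623 0.2466 0.0836]
 [0.5009 0.2897 0.0921]]
26.6417
```

View pics/s7.png

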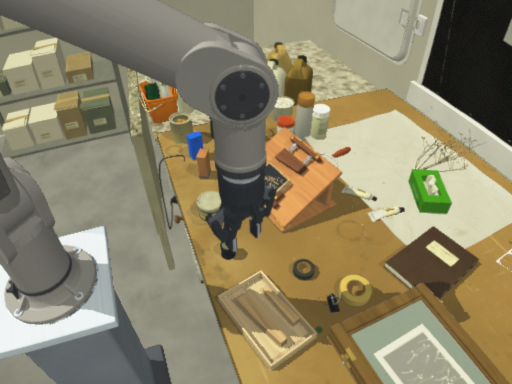

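The wedge lies flat in the tray at about (262,318), the tapping block stands upright at (203,163), and the engraved block is in its place. The gripper is clear of everything.

```bash
python3 -c "
from h import *
print(job.job_done())"
```

```text
the job is handed in; nothing more can be done
None
```

I handed the job in at about 27 s, with no verdict returned: the tapping block knocked the wedge loose and stands upright again, the wedge lies flat in the tray, and the engraved block stayed in place.

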